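# Load an inked block under the sprung arm of a proofing press

## Task

Set up the little proofing press for the next print: stand the steel weight in the cup on the tail of the sprung arm so that the arm swings up and stays up, and only then slide the long, narrow lino block (not the square one) lengthwise along the bed beneath the raised pad, inked face up, until its end meets the wooden stop, centred and in line with the bed. Leave the block there with the weight in the cup holding the arm up; the arm must not come down on the inked face.

Things in the scene. Friction and masses are not known exactly. Their poses are not given: they have to be found in the camera images.
- press: Fixed press, mm: pale wooden bed (x -170 to 60, y -45 to 45, top at z 8) and a steel arm across it along y. Origin on the table below the arm's 40 x 40 rubber pad. x runs from the bed's mouth to the wooden stop (near face x 45, 18 high). Pivot at y 100, z 52; cup at y 200. Bed to pad centre: 6, arm down; 45, arm up; the raised arm tops out at z 85. Block home: centre x -30, y 0, along x.
- press_arm (a joint): Angle of the sprung arm, rad: 0 = pad down (where its damped spring holds it), 0.4 = pad fully up and cup fully down. It takes about 2 N on the cup to start opening it and 3.5 N to hold it open; the steel weight released in the cup opens it fully within about a second and keeps it there.
- cup (a point): Centre of the inner floor of the round steel cup on the arm's tail (moves with the arm). Inside diameter 75 mm, outside 82, rim 10 mm above its floor. With the arm closed the floor is about 80 mm above the table, tilted 0.2 rad towards the pivot; with it fully open about 42 mm, tilted 0.2 rad the other way.
- weight: Steel weight, about 0.65 kg: a cylinder 50 mm in diameter and 36 mm high with a short neck and a round knob on top to hold it by (27 mm in diameter, from 45 to 66 mm above the foot); 68 mm high in all. Origin at the centre of its foot, z up. Starts on the table at the left, near a wooden letter block.
- lino_block: Long printing block, wood with a dark lino face on top: 150 mm long (x axis), 50 wide (y), 26 high, about 0.15 kg. Origin at the centre of its underside, z up. Starts flat on the table at the right, lino up. A square block of the same make (78 x 78 x 26 mm) lies near it, nearer to or farther from the robot, and is not wanted.
Mind the look-alikes: they are no part of the job. Of the things that look like the weight, the middle-sized one is meant.

How it is judged:
By the outcome, as a careful person would: the job done as asked, in the order asked, and still so for the second after the job is handed in, with the robot touching nothing.
It also fails if it takes over 54 s, if anything falls off the work surface, if the arm or the gripper's body presses on something with over 40 N, if the wrist force passes 120 N, or if a joint passes its speed limit or range.

## Robot

A 7-joint arm with a two-finger parallel gripper is mounted at the origin on a cart in front of the work surface, level with it; the furniture and walls round the work are solid. World frame = base frame: x ahead of the robot, y to its left, z up, the work surface at z = 0. Lengths are in m, angles in rad, forces in N, time in s.
With the tool pointing down it reaches from about 0.4 to 0.9 m from the base axis. Payload 5.6 kg.
Tool frame: the origin (TCP) lies midway between the tips of the shut fingers; the grasp point (between the pads) lies 19 mm behind it (arm.grasp_offset is the distance from the TCP to the grasp point, in m); z points along the fingers, y is the line along which they close (so a half turn about z gives the same grasp; the last joint's range is limited). The gripper opens to 92 mm and grips with 3 to 60 N. Pads are 20 mm wide; open, the fingers measure 128 mm over their backs; the gripper's body (75 mm by 189 mm) begins 69 mm behind the grasp point.
Start: joints at [-1.203, 0.468, -0.012, 1.603, 0.006, 1.071, -0.056], TCP at [0.26, 0.596, 0.215] pointing down, gripper open.
Joint ranges: [-2.53, 2.53], [-0.31, 2.02], [-1.57, 1.55], [0.28, 2.44], [-1.29, 4.43], [0.15, 1.84], [-2.92, 2.92]. Speed limits (rad/s): [2.57, 2.57, 3.14, 3.14, 3.14, 3.14, 3.14].

## Interface

Orientations are given as a 3x3 rotation matrix whose columns are the frame's x, y, z axes.
In Python, from rig import arm, cams, hand_in gives the robot as it stands.
- The arm moves only by the tool servo_tool, never from a script. Its argument "motion" is text: rows parted by semicolons, each of 4 numbers parted by spaces: the shift along the tool's x, y, z in cm, then the turn about the tool's z in rad. In form: x y z turn; .... A call has 1 to 20 rows; each row is the pose to reach, as a shift and turn from the pose commanded when the call began, along the tool's axes at that moment; what a row does not reach only later rows make up. A row lasts 1/10 s, in which the tool goes at most 50 mm and 8.59 degrees, less where a joint would pass 70% of its speed; a pose out of reach is approached as far as the arm can. A call with a gripper value outside its range is refused whole. "claw" is the finger opening in cm, from 0 to 9.19, set as the call begins (left out, the last holds). The fingers move at their own pace and stop on an object; "force" is the grip in N (left out, the last holds). Time passes only in rows, so rows that repeat a pose let the fingers close. It gives the time, the measured TCP pose, the force, the opening and the grip force at its end, in the units of the state.
- arm.get_state(): the state, without advancing time (a new reading comes with each control period).
- cams.grab_frame(name): name is "scene" or "top" or "wrist"; returns (picture, depth): 400x640x3 uint8, blue, green, red; 400x640 float32, m along the optical axis (not along the pixel's ray), 0 where there is no reading.
- cams.get_calibration(name): a dict with "mtx" (3x3 intrinsics, pixels), "D" ([k1, k2, p1, p2, k3] as OpenCV has them; the pictures are not rectified), "extrinsics" (4x4, takes a point from camera to world coordinates); the wrist camera has in their place "tool_from_camera" (4x4, takes a point from camera to tool coordinates, whose origin is the TCP and whose axes are the flange's). Camera axes: x right, y up, looking along -z (the intrinsics and any distortion apply to the point x, -y, -z); pixel columns grow to the right and rows downward; lengths in m; the calibration is good to about 2 mm. A picture is of the moment at which its call begins: read the wrist's pose just before it. get_calibration takes no time and is no camera call.
- hand_in(): hands the job in; it is judged then, once.
The state is a dict: "time": time; "q": joint angles; "qd": joint speeds; "joint_torque": joint torques, N m; "tcp_pos": TCP position; "orientation": TCP orientation; "wrist_force": force on the tool from outside, world axes, zero at the start; "moment": the same for the moment, N m; "grip_width": finger opening in m; "finger_force": force on a finger pad.
Only numpy, scipy, OpenCV 4.12 (cv2) and the standard library are available. Lean on these libraries where they do the work, as an engineer would, in place of code of your own. Each camera call takes 0.05 s, during which the arm holds its last target. There are 200 camera calls.

## Working session

There is one attempt and no reset: what is moved stays moved. The work goes in short steps, Python scripts to look and compute and a tool call to move; the robot and the scene stay as the last step left them, time stands still between calls to the robot, and variables do not carry over. Pictures are saved under pics/ and viewed, at most 11 in all, crops included, and the job is handed in when it is done.

Besides the shell and the picture viewer there is one more tool, called after "Emit:" by a JSON object that holds its "op" and its "data". servo_tool: Moves the arm, as the interface text tells. Its arguments: {"type":"object","properties":{"motion":{"type":"string"},"claw":{"type":"number"},"force":{"type":"number"}},"required":["motion"]}

```bash
mkdir -p pics; cat > h.py <<'E'
import numpy as np,cv2
from rig import arm,cams
def pts(name,dep,T=None):
    c=cams.get_calibration(name);K=np.array(c["mtx"]);D=np.array(c["D"],float)
    E=np.array(c["extrinsics"]) if "extrinsics" in c else T@np.array(c["tool_from_camera"])
    h,w=dep.shape;u,v=np.meshgrid(np.arange(w),np.arange(h))
    n=cv2.undistortPoints(np.stack([u,v],-1).reshape(-1,1,2).astype(float),K,D).reshape(h,w,2)
    P=np.stack([n[...,0]*dep,-n[...,1]*dep,-dep,np.ones_like(dep)],-1)
    return (P@E.T)[...,:3]
def grab(name,fn=None):
    s=arm.get_state();T=np.eye(4);T[:3,:3]=s["orientation"];T[:3,3]=s["tcp_pos"]
    im,d=cams.grab_frame(name)
    if fn: cv2.imwrite("pics/"+fn,im)
    P=pts(name,d,T);P[d==0]=np.nan
    return im,d,P
E
python3 - <<'E'
from h import *
s=arm.get_state();print(s["time"],np.round(s["orientation"],3).tolist(),s["grip_width"])
for n in("top","scene"):
    im,d,P=grab(n,n+"0.png");np.save(n+"0.npy",P)
    print((d>0).mean(),np.array(cams.get_calibration(n)["extrinsics"])[:3,3])
E
```

```text
0.0 [[-0.917, 0.399, -0.001], [0.399, 0.917, -0.002], [-0.0, -0.002, -1.0]] 0.09231891269562129
0.99601171875 [0.30340944 0.01443181 1.30043583]
0.97107421875 [-0.12517763 -0.65989198  0.65903422]
```

View pics/top0.png

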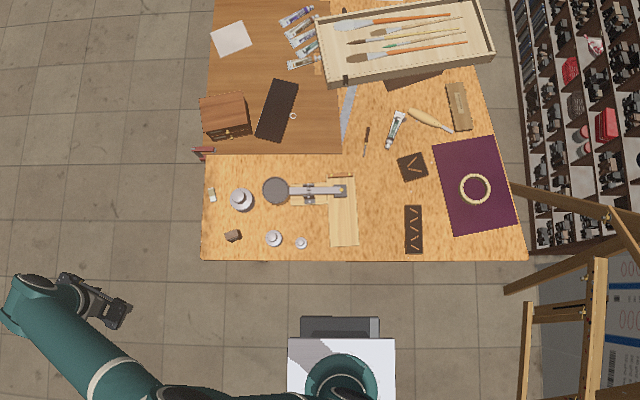

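View pics/scene0.png

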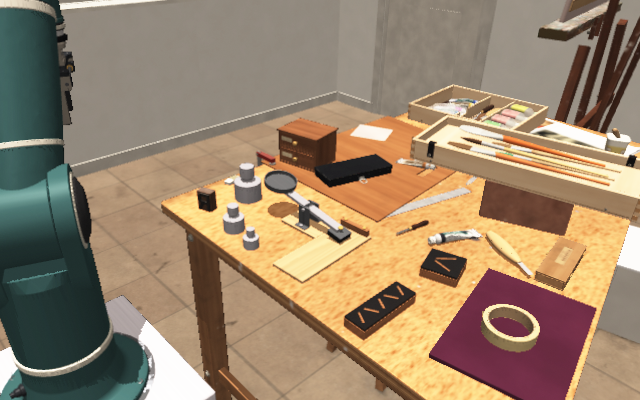

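The top view shows three look-alike weights: large at (242,200), middle at (274,238) and small at (301,243). A wooden letter block is at (233,236). The long block is at (413,230) and the square one at (412,166). The press bed is at (343,212), with its mouth towards the robot, and the cup is at (276,190). My picks are the middle weight (to be checked by diameter) and the long block.

```bash
python3 - <<'E'
from h import *
P=np.load("top0.npy");im=cv2.imread("pics/top0.png")
Z=P[...,2]
# weights: blobs by height
for nm,(u0,u1,v0,v1),zl in [("big",(226,258,184,216),.015),("mid",(262,288,226,252),.015),("small",(293,312,234,252),.012),("long",(398,430,198,262),.015),("square",(392,432,148,186),.015),("cup",(258,292,174,208),.05)]:
    z=Z[v0:v1,u0:u1];p=P[v0:v1,u0:u1]
    m=z>zl; q=p[m]
    (c,sz,a)=cv2.minAreaRect(q[:,:2].astype(np.float32)*1000)
    print(nm,m.sum(),"zmax",np.round(z.max(),4),"med",np.round(np.median(q[:,2]),4),"rect",np.round(c,1),np.round(sz,1),round(a,1))
    k=z>z.max()-.01;print("   top",np.round(p[k].mean(0)*1000,1),k.sum())
# table height
print("table",np.nanmedian(Z[215:225,370:390]))
# bed: pale, z 4..13mm
hsv=cv2.cvtColor(im,cv2.COLOR_BGR2HSV)
m=(Z>.004)&(Z<.013);r=np.zeros_like(m);r[170:262,318:372]=1;m&=r
m=cv2.morphologyEx(m.astype(np.uint8),cv2.MORPH_OPEN,np.ones((3,3)))
q=P[m>0];c=cv2.minAreaRect(q[:,:2].astype(np.float32)*1000);print("bed",c,q[:,2].mean(),m.sum())
# edges of bed by rows
for v in range(172,252,6):
    us=np.where(m[v])[0]
    if len(us):print(v,us.min(),us.max(),np.round(P[v,us.min()]*1000),np.round(P[v,us.max()]*1000))
t=cv2.resize(im[150:265,190:440],None,fx=3.2,fy=3.2,interpolation=cv2.INTER_CUBIC);cv2.imwrite("pics/crop1.png",t)
E
```

```text
big 463 zmax nan med 0.052 rect [562.  302.9] [68.9 69.8] 39.0
   top [nan nan nan] 0
mid 225 zmax 0.0719 med 0.037 rect [445.1 201. ] [47.4 47. ] 89.9
   top [446.3 201.5  66. ] 63
small 114 zmax nan med 0.0271 rect [432.5 119.2] [34.7 33.8] 65.6
   top [nan nan nan] 0
long 844 zmax nan med 0.0248 rect [ 476.  -221.4] [150.9  52.5] 0.1
   top [nan nan nan] 0
square 618 zmax nan med 0.0243 rect [ 670.2 -226.1] [78.6 80.7] 17.3
   top [nan nan nan] 0
cup 617 zmax nan med 0.0807 rect [581.7 191.3] [78.9 80. ] 46.5
   top [nan nan nan] 0
table -0.0007307799670726034
bed ((531.6343383789062, 8.502132415771484), (215.61231994628906, 112.7776107788086), 3.3143985271453857) 0.0076830120319808905 1181
178 337 351 [635.  11.  12.] [637. -33.   5.]
184 326 354 [618.  45.   6.] [618. -43.   4.]
190 349 354 [597. -27.  10.] [598. -42.   7.]
196 321 333 [579.  61.   5.] [579.  23.   9.]
202 319 351 [560.  67.   7.] [560. -33.   6.]
208 330 346 [541.  32.   7.] [541. -17.   6.]
214 336 353 [522.  14.   8.] [522. -39.   8.]
220 329 354 [503.  35.   9.] [504. -42.   5.]
226 329 355 [485.  35.   8.] [485. -44.   8.]
232 330 357 [466.  32.  10.] [466. -50.   7.]
238 330 357 [448.  32.   6.] [448. -50.   9.]
244 331 354 [429.  29.   7.] [430. -41.   6.]<stdin>:10: RuntimeWarning: Mean of empty slice.
  ret = um.true_divide(
```

View pics/crop1.png

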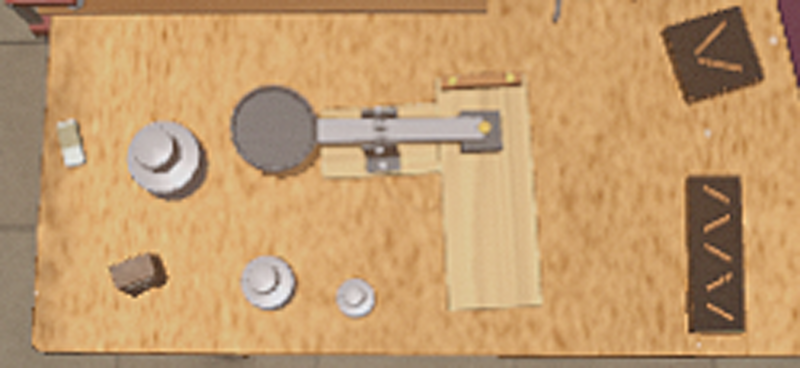

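The middle weight at (268,283) in the crop measures about 50 mm across, against 70 for the large and 34 for the small, so it is the one meant. The long block measures 151 x 52. I'll move above the weight.

Emit:
{"op": "servo_tool", "data": {"motion": "-10 -9 0 0.4; -32.8 -28.8 4 1.16; -32.8 -28.8 4 1.16; -32.8 -28.8 4 1.16; -32.8 -28.8 4 1.16; -32.8 -28.8 4 1.16; -32.8 -28.8 4 1.16; -32.8 -28.8 4 1.16; -32.8 -28.8 4 1.16; -32.8 -28.8 4 1.16; -32.8 -28.8 4 1.16; -32.8 -28.8 4 1.16; -32.8 -28.8 4 1.16; -32.8 -28.8 4 1.16", "claw": 7}}

```text
time: 1.5
tcp_pos: [0.4448, 0.2021, 0.1746]
orientation: [[-0.002, 1.0, -0.0], [1.0, 0.002, 0.0], [0.0, -0.0, -1.0]]
wrist_force: [-0.6, -0.8, -0.1]
grip_width: 0.0698
finger_force: 0.0
```

```bash
python3 - <<'E'
from h import *
s=arm.get_state();print(s["time"],np.round(s["orientation"],3).tolist(),s["tcp_pos"],s["q"],s["grip_width"],s["wrist_force"])
im,d,P=grab("wrist","w1.png");np.save("w1.npy",P)
R=np.array(s["orientation"])
m=(P[...,2]>.045)&(P[...,2]<.075)&(np.hypot(P[...,0]-.4455,P[...,1]-.201)<.03)
q=P[m];print("knob",m.sum(),np.round(q.mean(0),4),q.min(0),q.max(0))
m=(P[...,2]>.03)&(P[...,2]<.042)&(np.hypot(P[...,0]-.4455,P[...,1]-.201)<.04)
q=P[m];print("shoulder",m.sum(),q.min(0),q.max(0))
E
```

```text
1.5 [[-0.002, 1.0, -0.0], [1.0, 0.002, 0.0], [0.0, -0.0, -1.0]] [0.44480713 0.20205114 0.17458151] [-0.8062495   0.24784265  0.36052215  2.0477094  -0.11427491  0.86459102
 -0.37921746] 0.0698054078932865 [-0.5955083  -0.77210325 -0.0806306 ]
knob 791 [0.4454 0.2074 0.0642] [0.43230675 0.19284339 0.04558769] [0.45868003 0.21900222 0.0678987 ]
shoulder 1181 [0.42130963 0.18178328 0.03002976] [0.46932401 0.23050798 0.03822363]
```

View pics/w1.png

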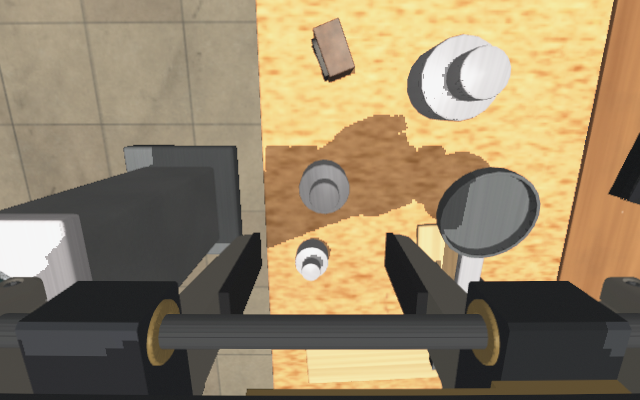

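The wrist view shows the middle weight at (324,187), the cup at (488,212), the small weight at (312,258) and the big one at (460,75). The fingers have room, so I'll go down and grip the knob.

Emit:
{"op": "servo_tool", "data": {"motion": "0.3 0 5 0; 0.3 0 9 0; 0.3 0 12 0; 0.3 0 13.4 0; 0.3 0 13.4 0; 0.3 0 13.4 0"}}

```text
time: 2.15
tcp_pos: [0.446, 0.2043, 0.0414]
orientation: [[-0.0, 1.0, 0.001], [1.0, 0.0, 0.001], [0.001, 0.001, -1.0]]
wrist_force: [0.2, -0.0, -0.5]
grip_width: 0.0699
finger_force: 0.0
```

Emit:
{"op": "servo_tool", "data": {"motion": "0 0 0 0; 0 0 0 0; 0 0 0 0; 0 0 0 0; 0 0 0 0; 0 0 0 0; 0 0 0 0; 0 0 0 0", "claw": 1.5, "force": 35}}

```text
time: 2.95
tcp_pos: [0.4458, 0.2039, 0.0408]
orientation: [[0.0, 1.0, 0.001], [1.0, -0.0, 0.0], [0.0, 0.001, -1.0]]
wrist_force: [1.1, 0.2, 1.0]
grip_width: 0.0256
finger_force: 35.0
```

```bash
python3 - <<'E'
from h import *
P=np.load("w1.npy")
m=(P[...,2]>.06)&(np.hypot(P[...,0]-.582,P[...,1]-.191)<.06)
m=cv2.morphologyEx(m.astype(np.uint8),cv2.MORPH_OPEN,np.ones((5,5)));q=P[m>0]
print("cup",cv2.minAreaRect(q[:,:2].astype(np.float32)*1000),cv2.minEnclosingCircle(q[:,:2].astype(np.float32)*1000),q[:,2].min(),q[:,2].max())
P=np.load("top0.npy");im=cv2.imread("pics/top0.png")
m=(P[...,2]>.05)&(np.hypot(P[...,0]-.582,P[...,1]-.191)<.05);q=P[m]
print("cup top",cv2.minEnclosingCircle(q[:,:2].astype(np.float32)*1000))
a,b=np.polyfit(q[:,1],q[:,2],1);print("cup slope",a)
E
```

```text
cup ((586.4320678710938, 187.5218963623047), (80.36857604980469, 99.25796508789062), 34.18273162841797) ((581.09912109375, 183.1865692138672), 52.07617950439453) 0.060086534621895005 0.09918360674704302
cup top ((581.352783203125, 185.9666290283203), 45.3031005859375)
cup slope 0.22488838255724844
```

Emit:
{"op": "servo_tool", "data": {"motion": "0 0 -3 0; 0 0 -7 0; 0 0 -11 0; 0 0 -13 0; -0.2 3 -13 0; -0.5 7 -13 0; -1 10 -13 0; -1 13 -13 0; -1 13.6 -13 0; -1 13.6 -13 0; -1 13.6 -13 0; -1 13.6 -13 0; -1 13.6 -13 0; -1 13.6 -13 0"}}

```text
time: 4.35
tcp_pos: [0.5808, 0.1942, 0.1708]
orientation: [[-0.001, 1.0, -0.0], [1.0, 0.001, 0.0], [0.0, -0.0, -1.0]]
wrist_force: [-0.5, 0.1, -6.2]
grip_width: 0.0257
finger_force: 35.0
```

```bash
python3 - <<'E'
from h import *
im,d,P=grab("scene");im2,d2,P2=grab("wrist")
a=cv2.resize(im[100:280,180:400],(440,360));b=cv2.resize(im2,(576,360))
cv2.imwrite("pics/c2.png",np.hstack([a,b[:, 216:]]))
E
```

```text
(no output)
```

View pics/c2.png

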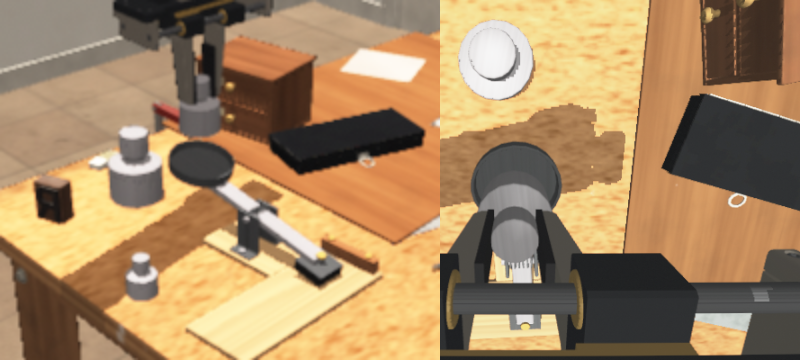

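The left half shows the weight held above the cup. The wrist half shows the foot well within the cup's outline in plan. I'll lower it slowly, pushing the tail down.

Emit:
{"op": "servo_tool", "data": {"motion": "0 0 1 0; 0 0 2 0; 0 0 3 0; 0 0 3.5 0; 0 0 4 0; 0 0 4.4 0; 0 0 4.8 0; 0 0 5.2 0; 0 0 5.5 0; 0 0 5.5 0"}}

```text
time: 5.45
tcp_pos: [0.5814, 0.1941, 0.1155]
orientation: [[-0.0, 1.0, 0.0], [1.0, 0.0, 0.0], [0.0, 0.0, -1.0]]
wrist_force: [-0.2, 0.8, -4.1]
grip_width: 0.0255
finger_force: 35.0
```

```bash
python3 - <<'E'
from h import *
P0=np.load("top0.npy");im,d,P=grab("top")
im2,d2,P2=grab("scene");a=cv2.resize(im2[140:260,220:380],(640,480));cv2.imwrite("pics/c3.png",a)
for n,Q in (("before",P0),("now",P)):
    print(n,np.round(Q[188:192,328:350:4,2]*1000))
E
```

```text
before [[43. 42. 47. 37. 28.  5.]
 [44. 40. 35. 41. 23.  3.]
 [44. 43. 34. 41. 26.  6.]
 [41. 43. 42. 39. 24.  7.]]
now [[51. 49. 48. 47. 33.  5.]
 [48. 47. 47. 49. 35.  8.]
 [46. 47. 49. 45. 39.  3.]
 [47. 48. 50. 46. 36.  7.]]
```

View pics/c3.png

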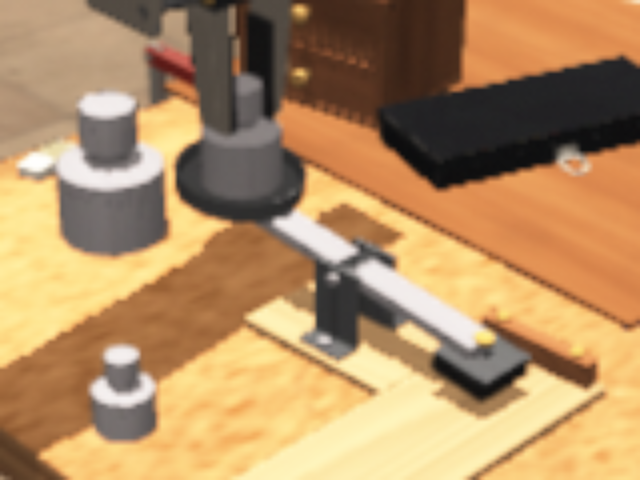

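The weight's foot sits inside the cup, around (240,190) in the crop. The pad, at (485,365), is starting to lift, so I'll carry on down.

Emit:
{"op": "servo_tool", "data": {"motion": "0 0 0.4 0; 0 0 0.8 0; 0 0 1.2 0; 0 0 1.6 0; 0 0 2.0 0; 0 0 2.3 0; 0 0 2.5 0; 0 0 2.5 0; 0 0 2.5 0"}}

```text
time: 6.45
tcp_pos: [0.5813, 0.1934, 0.0903]
orientation: [[0.0, 1.0, -0.0], [1.0, -0.0, -0.001], [-0.001, -0.0, -1.0]]
wrist_force: [-0.5, 3.0, -1.2]
grip_width: 0.0257
finger_force: 35.0
```

Emit:
{"op": "servo_tool", "data": {"motion": "0 0 0 0; 0 0 0 0; 0 0 0 0; 0 0 0 0; 0 0 0 0; 0 0 0 0; 0 0 0 0; 0 0 0 0; 0 0 -2 0; 0 0 -5 0; 0 0 -9 0; 0 0 -12 0; 0 0 -12 0; 0 0 -12 0; 0 0 -12 0; 0 0 -12 0", "claw": 7}}

```text
time: 8.05
tcp_pos: [0.5804, 0.1936, 0.2091]
orientation: [[-0.0, 1.0, -0.002], [1.0, -0.0, -0.001], [-0.001, -0.002, -1.0]]
wrist_force: [-0.5, 0.4, -0.4]
grip_width: 0.0699
finger_force: 0.0
```

```bash
python3 - <<'E'
from h import *
im2,d2,P2=grab("scene");a=cv2.resize(im2[140:300,220:380],(480,480))
im,d,P=grab("wrist");np.save("w2.npy",P);cv2.imwrite("pics/w2.png",im);b=cv2.resize(im[:,:400],(300,300));b=cv2.copyMakeBorder(b,0,180,0,0,cv2.BORDER_CONSTANT)
cv2.imwrite("pics/c4.png",np.hstack([a,b]))
E
```

```text
(no output)
```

View pics/c4.png

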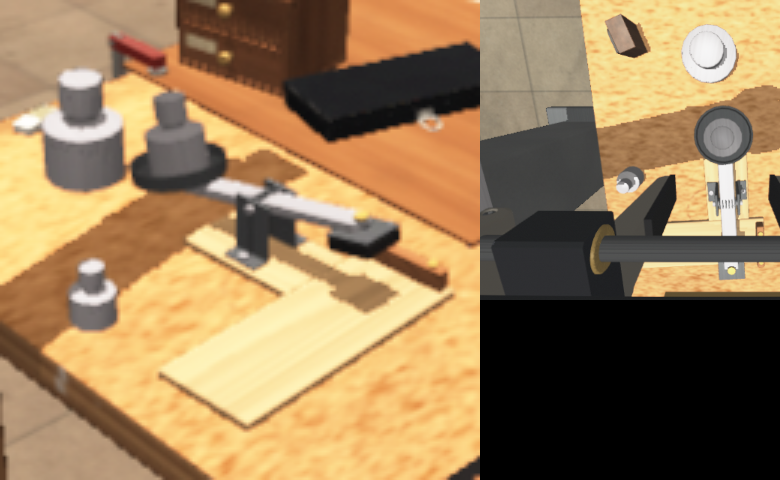

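The weight stands in the cup at (175,150) in the left crop, and the arm is up with the pad raised at (365,235). Next I'll turn and look at the bed from above.

Emit:
{"op": "servo_tool", "data": {"motion": "-5 -3 -2 0.1; -19.4 -13 -6 1.571; -19.4 -13 -6 1.571; -19.4 -13 -6 1.571; -19.4 -13 -6 1.571; -19.4 -13 -6 1.571; -19.4 -13 -6 1.571; -19.4 -13 -6 1.571; -19.4 -13 -6 1.571; -19.4 -13 -6 1.571; -19.4 -13 -6 1.571; -19.4 -13 -6 1.571; -19.4 -13 -6 1.571; -19.4 -13 -6 1.571; -19.4 -13 -6 1.571"}}

```text
time: 9.65
tcp_pos: [0.4512, -0.0001, 0.2705]
orientation: [[1.0, 0.001, -0.0], [0.001, -1.0, -0.0], [-0.0, 0.0, -1.0]]
wrist_force: [0.6, 0.3, -0.1]
grip_width: 0.07
finger_force: 0.0
```

```bash
python3 - <<'E'
from h import *
im,d,P=grab("wrist","w3.png");np.save("w3.npy",P);print(arm.get_state()["q"])
E
```

```text
[-0.69069294  0.04436887  0.64772329  2.0338615  -0.03042916  1.07261894
 -1.59903989]
```

View pics/w3.png

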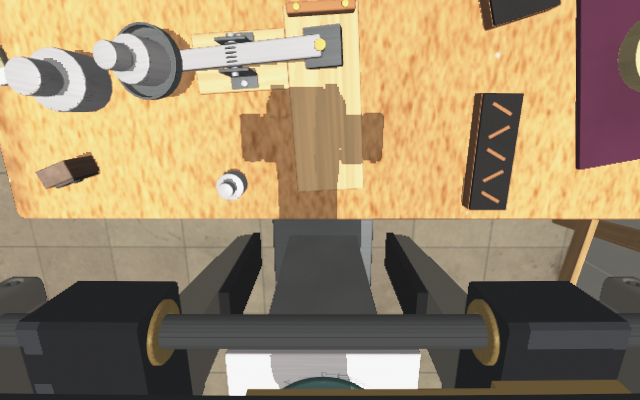

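The wrist view shows the bed running from the stop at (320,5) to its mouth at (330,189), the pad raised at (322,47), and the long block at (495,150). I'll measure both.

```bash
python3 - <<'E'
from h import *
P=np.load("w3.npy");im=cv2.imread("pics/w3.png");Z=P[...,2]
print("noise",np.nanstd(Z[120:180,400:450]),np.nanmedian(Z[120:180,400:450]))
Zs=cv2.medianBlur(Z.astype(np.float32),5)
L=[];R=[]
for v in range(20,186,3):
    us=[u for u in range(270,385) if .0035<Zs[v,u]<.013]
    if len(us)<30: continue
    R.append(P[v,us[-1]][:2]); 
    if v>90:L.append(P[v,us[0]][:2])
    if v%12==8: print(v,us[0],us[-1],np.round(P[v,us[-1]],4),np.round(P[v,us[0]],4))
def fit(A):
    A=np.array(A)
    for _ in range(4):
        c=np.polyfit(A[:,0],A[:,1],1);r=A[:,1]-np.polyval(c,A[:,0]);A=A[abs(r)<max(1.5*r.std(),.0007)]
    return c,len(A),r.std()
for n,A in(("R",R),("L",L)):
    c,k,s=fit(A);print(n,"slope",c[0],"y@.5",np.polyval(c,.5),k,s)
# mouth
for u in range(300,360,8):
    vs=[v for v in range(150,205) if Zs[v,u]>.0035];print("mouth",u,np.round(P[vs[-1],u],4)) if vs else 0
# stop
m=(Z>.013)&(Z<.024);m[30:]=0;m[:,:280]=0;m[:,360:]=0
q=P[m];print("stop",q.min(0),q.max(0),m.sum())
for y in np.arange(-.03,.05,.01):
    k=q[abs(q[:,1]-y)<.005]
    if len(k):print("  stop y",round(y,3),"near x",np.percentile(k[:,0],[2,10]))
# block
m=(Z>.018)&(Z<.032);m[:80]=0;m[:,:455]=0;m[:,535:]=0;q=P[m]
print("block",cv2.minAreaRect(q[:,:2].astype(np.float32)*1000),np.median(q[:,2]))
g=cv2.cvtColor(im,cv2.COLOR_BGR2GRAY)
E
```

```text
noise 0.0008555485183527301 -0.0007430005030549247
20 284 358 [ 0.6339 -0.0419  0.006 ] [0.6338 0.0473 0.0059]
32 270 358 [ 0.6207 -0.0422  0.0059] [0.6201 0.0644 0.0082]
68 270 359 [ 0.5796 -0.0445  0.0073] [0.5796 0.0663 0.0063]
80 270 359 [ 0.5654 -0.0449  0.0079] [0.5654 0.0667 0.0073]
92 290 360 [ 0.5513 -0.0468  0.0059] [0.5511 0.042  0.0067]
104 291 360 [ 0.5367 -0.0472  0.006 ] [0.5365 0.041  0.0073]
116 292 360 [ 0.5218 -0.0476  0.0068] [0.5217 0.0401 0.0068]
128 293 361 [ 0.5066 -0.0494  0.006 ] [0.5066 0.0391 0.0075]
140 294 361 [ 0.4911 -0.05    0.0052] [0.4911 0.0383 0.006 ]
152 295 361 [ 0.4754 -0.0505  0.0055] [0.4755 0.0372 0.007 ]
164 296 362 [ 0.4595 -0.0522  0.0065] [0.4597 0.0361 0.0082]
176 297 362 [ 0.4432 -0.0527  0.0066] [0.4429 0.0353 0.0057]
 ** On entry to DLASCL parameter number  4 had an illegal value
 ** On entry to DLASCL parameter number  4 had an illegal value
 ** On entry to DLASCL parameter number  4 had an illegal value
 ** On entry to DLASCL parameter number  4 had an illegal value
 ** On entry to DLASCL parameter number  5 had an illegal value
 ** On entry to DLASCL parameter number  4 had an illegal valueTraceback (most recent call last):
  File "<stdin>", line 18, in <module>
  File "<stdin>", line 15, in fit
    c, resids, rank, s = lstsq(lhs, rhs, rcond)
                         ~~~~~^^^^^^^^^^^^^^^^^
    x, resids, rank, s = _umath_linalg.lstsq(a, b, rcond,
                         ~~~~~~~~~~~~~~~~~~~^^^^^^^^^^^^^
                                             signature=signature)
                                             ^^^^^^^^^^^^^^^^^^^^
    raise LinAlgError("SVD did not converge in Linear Least Squares")
numpy.linalg.LinAlgError: SVD did not converge in Linear Least Squares
```

```bash
python3 - <<'E' 2>&1
from h import *
P=np.load("w3.npy");Z=np.nan_to_num(P[...,2],nan=-1);P=np.nan_to_num(P)
Zs=cv2.medianBlur(Z.astype(np.float32),5)
for u in range(305,356,10):
    vs=[v for v in range(150,205) if Zs[v,u]>.0035];print("mouth",u,np.round(P[vs[-1],u],4)) if vs else 0
m=(Z>.013)&(Z<.024);m[30:]=0;m[:,:270]=0;m[:,370:]=0
q=P[m];print("stop",q.min(0),q.max(0),m.sum())
for y in np.arange(-.03,.05,.01):
    k=q[abs(q[:,1]-y)<.005]
    if len(k)>3:print("  stop y",round(y,3),"near x",np.percentile(k[:,0],[2,10]))
m=(Z>.021)&(Z<.032);m[:80]=0;m[:,:455]=0;m[:,535:]=0;q=P[m]
print("block",cv2.minAreaRect(q[:,:2].astype(np.float32)*1000),np.median(q[:,2]))
E
```

```text
mouth 305 [0.4239 0.0246 0.0077]
mouth 315 [0.4236 0.011  0.0061]
mouth 325 [ 0.4254 -0.0027  0.0076]
mouth 335 [ 0.4267 -0.0164  0.0071]
mouth 345 [ 0.4264 -0.0301  0.0057]
mouth 355 [ 0.4278 -0.0437  0.0057]
stop [ 0.63623089 -0.03645155  0.01301068] [0.65074793 0.04385772 0.02398679] 301
  stop y -0.03 near x [0.64046402 0.64061175]
  stop y -0.02 near x [0.63976782 0.64001389]
  stop y -0.01 near x [0.63946518 0.63965581]
  stop y 0.0 near x [0.63867579 0.63883073]
  stop y 0.01 near x [0.6379818 0.6381412]
  stop y 0.02 near x [0.63761306 0.6376479 ]
  stop y 0.03 near x [0.63688815 0.63701928]
  stop y 0.04 near x [0.63634089 0.63660872]
block ((475.77362060546875, -219.4591064453125), (148.04083251953125, 50.78676986694336), 0.17652012407779694) 0.025108536380602064
```

Emit:
{"op": "servo_tool", "data": {"motion": "-1 5 2 0; -2.5 10 5 0; -2.5 15 9 0; -2.5 20 12 0; -2.5 22 16 0; -2.5 22 19 0; -2.5 22 22 0; -2.5 22 24 0; -2.5 22 25.5 0; -2.5 22 26.5 0; -2.5 22 26.5 0; -2.5 22 26.5 0", "claw": 9}}

```text
time: 10.9
tcp_pos: [0.4269, -0.2203, 0.0063]
orientation: [[1.0, 0.0, 0.001], [0.0, -1.0, -0.0], [0.001, 0.0, -1.0]]
wrist_force: [-0.2, -0.0, 0.0]
grip_width: 0.0898
finger_force: 0.0
```

Emit:
{"op": "servo_tool", "data": {"motion": "0 0 0 0; 0 0 0 0; 0 0 0 0; 0 0 0 0; 0 0 0 0; 0 0 0 0; 0 0 0 0; 0 0 0 0", "claw": 4.5, "force": 30}}

```text
time: 11.7
tcp_pos: [0.4263, -0.2201, 0.0057]
orientation: [[1.0, -0.0, 0.0], [-0.0, -1.0, 0.0], [0.0, -0.0, -1.0]]
wrist_force: [0.0, 0.9, 2.7]
grip_width: 0.0498
finger_force: 30.0
```

Emit:
{"op": "servo_tool", "data": {"motion": "0 0 -1.5 0; 0 0 -3.5 0; 0 0 -5 0; 0 -2 -5 0; 0 -5 -5 0; 0 -8.5 -5 0; 0 -12 -5 0; 0 -15.5 -5 0; 0 -18.5 -5 -0.058; 0.5 -20.5 -5 -0.058; 1 -21.1 -5 -0.058; 1 -21.1 -5 -0.058; 1 -21.1 -5 -0.058; 1 -21.1 -5 -0.058", "force": 50}}

```text
time: 13.1
tcp_pos: [0.436, -0.0105, 0.0556]
orientation: [[0.998, 0.055, -0.0], [0.055, -0.998, -0.0], [-0.0, 0.0, -1.0]]
wrist_force: [0.2, -0.5, -1.4]
grip_width: 0.0493
finger_force: 50.0
```

```bash
python3 - <<'E'
from h import *
im2,d2,P2=grab("scene");a=cv2.resize(im2[150:310,200:400],(500,400))
im,d,P=grab("wrist");b=cv2.resize(im[:260,220:420],(300,390));b=cv2.copyMakeBorder(b,0,10,0,0,cv2.BORDER_CONSTANT)
cv2.imwrite("pics/c5.png",np.hstack([a,b]))
Z=np.nan_to_num(P[...,2],nan=-1)
dark=cv2.cvtColor(im,cv2.COLOR_BGR2GRAY)<90
q=np.nan_to_num(P)
m=(Z>.05)&(Z<.1)&(q[...,0]>.45)&(q[...,0]<.568)&(abs(q[...,1])<.045);k=q[m]
c=np.linalg.lstsq(np.c_[k[:,:2],np.ones(len(k))],k[:,2],rcond=None)[0];print("plane",c,"ztop at ends",[c@[x,-.004,1] for x in(.44,.56)])
print(cv2.minAreaRect(k[:,:2].astype(np.float32)*1000),k.max(0),m.sum())
E
```

```text
plane [-0.00268612  0.00069287  0.0763566 ] ztop at ends [np.float64(0.07517193566925545), np.float64(0.07484960120158306)]
((502.177001953125, -6.453168869018555), (106.93175506591797, 49.50823974609375), 3.033881187438965) [0.55663428 0.02071147 0.07753504] 25951
```

View pics/c5.png

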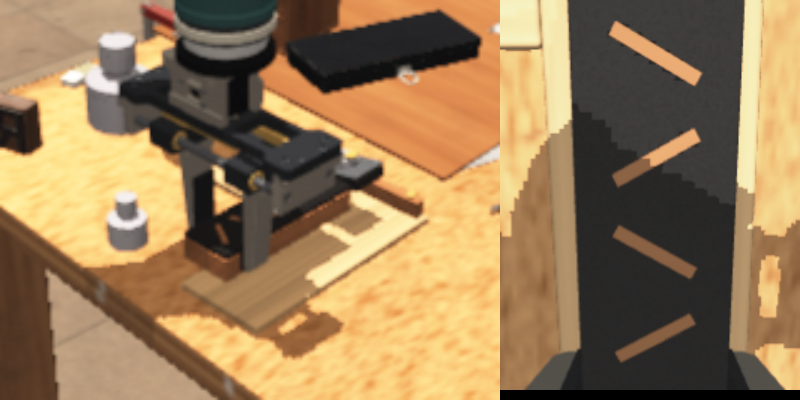

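The block is held level (top at z 75 mm), lies over the bed and is in line with it. The arm is still up. I'll lower the block and slide it in.

Emit:
{"op": "servo_tool", "data": {"motion": "0 -0.1 1.2 -0.003; 0 -0.1 2.4 -0.003; 0 -0.1 3.2 -0.003; 0 -0.1 3.7 -0.003; 0 -0.1 4.0 -0.003; 0 -0.1 4.0 -0.003; 0 -0.1 4.0 -0.003", "force": 30}}

```text
time: 13.9
tcp_pos: [0.4364, -0.0082, 0.0157]
orientation: [[0.998, 0.061, 0.0], [0.061, -0.998, -0.0], [0.0, 0.0, -1.0]]
wrist_force: [-0.1, -0.3, -1.0]
grip_width: 0.0497
finger_force: 30.0
```

Emit:
{"op": "servo_tool", "data": {"motion": "0.7 0 0 0; 1.5 0 0 0; 2.3 0 0 0; 3.1 0 0 0; 3.9 0 0 0; 4.7 0 0 0; 5.5 0 0 0; 6.2 0 0 0; 6.7 0 0 0; 7.0 0 0 0; 7.0 0 0 0; 7.0 0 0 0"}}

```text
time: 15.1
tcp_pos: [0.5058, -0.0039, 0.0155]
orientation: [[0.998, 0.061, -0.0], [0.061, -0.998, 0.0], [-0.0, -0.0, -1.0]]
wrist_force: [-0.8, 0.3, -1.4]
grip_width: 0.0498
finger_force: 30.0
```

```bash
python3 - <<'E'
from h import *
im2,d2,P2=grab("scene");a=cv2.resize(im2[150:310,220:380],(480,480))
im,d,P=grab("wrist");b=cv2.resize(im[:260,220:420],(320,416));b=cv2.copyMakeBorder(b,0,64,0,0,cv2.BORDER_CONSTANT)
cv2.imwrite("pics/c6.png",np.hstack([a,b]))
E
```

```text
(no output)
```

View pics/c6.png

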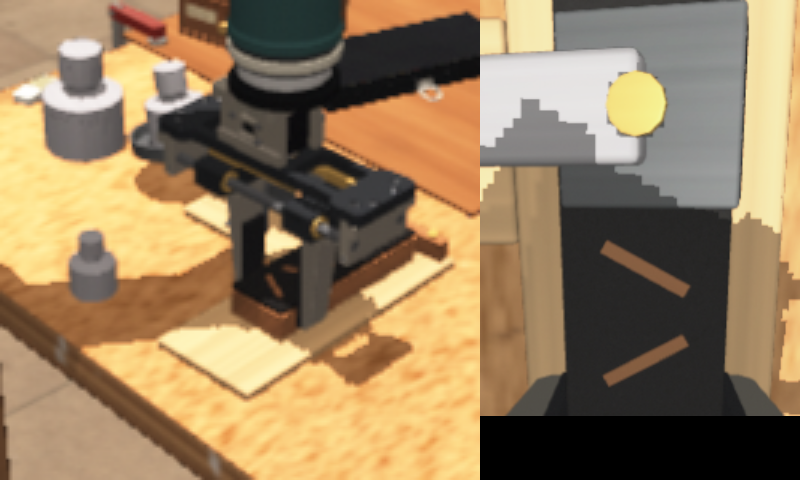

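The block is under the raised pad, with the arm clear of it and the bed visible evenly on both sides. I'll set it down on the bed and push the last centimetre.

Emit:
{"op": "servo_tool", "data": {"motion": "0 0 0.15 0; 0.2 0 0.15 0; 0.4 0 0.15 0; 0.5 0 0.15 0; 0.6 0 0.15 0; 0.7 0 0.15 0; 0.75 0 0.15 0; 0.75 0 0.15 0", "force": 20}}

```text
time: 16.0
tcp_pos: [0.5136, -0.0034, 0.0141]
orientation: [[0.998, 0.061, 0.0], [0.061, -0.998, 0.0], [0.0, -0.0, -1.0]]
wrist_force: [0.2, -0.5, -1.1]
grip_width: 0.0497
finger_force: 20.0
```

Emit:
{"op": "servo_tool", "data": {"motion": "0.05 0 0 0; 0.1 0 0 0; 0.15 0 0 0; 0.15 0 0 0"}}

```text
time: 16.4
tcp_pos: [0.5145, -0.0034, 0.0139]
orientation: [[0.998, 0.061, -0.001], [0.061, -0.998, 0.0], [-0.001, -0.0, -1.0]]
wrist_force: [-1.7, -0.1, -0.7]
grip_width: 0.0502
finger_force: 20.0
```

Emit:
{"op": "servo_tool", "data": {"motion": "0.05 0 0 0; 0.1 0 0 0; 0.15 0 0 0; 0.2 0 0 0; 0.2 0 0 0"}}

```text
time: 16.9
tcp_pos: [0.5145, -0.0034, 0.0137]
orientation: [[0.998, 0.061, -0.005], [0.061, -0.998, 0.001], [-0.005, -0.001, -1.0]]
wrist_force: [-7.6, -0.6, 4.2]
grip_width: 0.05
finger_force: 20.0
```

It met the stop: 7.6 N with no further travel. I'll relax, release and withdraw.

Emit:
{"op": "servo_tool", "data": {"motion": "-0.15 0 0 0; -0.2 0 0 0; -0.2 0 0 0"}}

```text
time: 17.2
tcp_pos: [0.5145, -0.0034, 0.014]
orientation: [[0.998, 0.061, -0.001], [0.061, -0.998, 0.0], [-0.001, -0.0, -1.0]]
wrist_force: [-3.6, -0.3, -0.5]
grip_width: 0.05
finger_force: 20.0
```

Emit:
{"op": "servo_tool", "data": {"motion": "0 0 0 0; 0 0 0 0; 0 0 0 0; 0 0 0 0; 0 0 0 0; 0 0 0 0; 0 0 -1 0; -1 0 -3 0; -3 0 -6 0; -5 0 -10 0; -7 0 -14 0; -8 0 -17 0; -8 0 -19 0; -8 0 -19 0; -8 0 -19 0; -8 0 -19 0; -8 0 -19 0", "claw": 7.5}}

```text
time: 18.9
tcp_pos: [0.4346, -0.0085, 0.2031]
orientation: [[0.998, 0.06, -0.002], [0.06, -0.998, -0.001], [-0.002, 0.001, -1.0]]
wrist_force: [-1.1, -0.1, -0.6]
grip_width: 0.0755
finger_force: 0.0
```

```bash
python3 - <<'E'
from h import *
im,d,P=grab("wrist");Z=np.nan_to_num(P[...,2],nan=-1);q=np.nan_to_num(P)
im2,_,_=grab("scene");a=cv2.resize(im2[140:300,220:380],(400,400))
cv2.imwrite("pics/c7.png",np.hstack([a,cv2.resize(im[:300,150:450],(400,400))]))
Zs=cv2.medianBlur(Z.astype(np.float32),5)
L=[]
for v in range(0,300,4):
    x=q[v,320,0]
    if not .46<x<.56: continue
    row=[u for u in range(250,400) if .028<Zs[v,u]<.04]
    bed=[u for u in range(250,400) if Zs[v,u]>.0035 and abs(q[v,u,1])<.06]
    if len(row)>20: L.append([q[v,row[0],0],q[v,row[0],1],q[v,row[-1],1],q[v,bed[0],1],q[v,bed[-1],1]])
L=np.array(L);print(np.round(L[::3],4))
for n,y in(("block",(L[:,1]+L[:,2])/2),("bed",(L[:,3]+L[:,4])/2)):
    c=np.polyfit(L[:,0],y,1);print(n,c[0],np.polyval(c,.52))
m=(Z>.03)&(Z<.04)&(q[...,0]>.4)&(q[...,0]<.56)&(abs(q[...,1])<.035);k=q[m];print("rear",[np.percentile(k[abs(k[:,1]-y)<.004][:,0],.5) for y in(-.02,0,.015)])
E
```

```text
[[ 0.5564  0.0243 -0.0242  0.0597 -0.0454]
 [ 0.5454  0.0227 -0.0251  0.0428 -0.0467]
 [ 0.5343  0.0222 -0.0249  0.0412 -0.0467]
 [ 0.5231  0.0219 -0.0258  0.0407 -0.0479]
 [ 0.5116  0.0214 -0.0268  0.0394 -0.0491]
 [ 0.4999  0.0209 -0.0277  0.0393 -0.0493]]
block 0.060898945827213065 -0.0022699147652888232
bed 0.10963661054933366 -0.003429068191208827
rear [np.float64(0.49138003261632), np.float64(0.4902637410781292), np.float64(0.48829073753661545)]
```

View pics/c7.png

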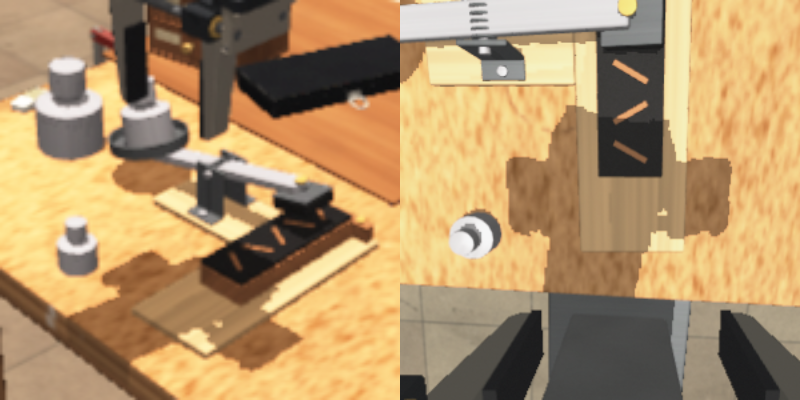

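The weight is in the cup, the arm is up, and the block lies lino up against the stop. It is about 1.5 mm off the centreline and within 0.005 rad of in line. I'll hand it in.

```bash
python3 -c "
from rig import hand_in
print(hand_in())"
```

```text
the job is handed in; nothing more can be done
None
```

The job is handed in after about 19 s of robot time: the middle-sized weight stands in the cup holding the arm up, and the long block lies lino up against the stop, in line with the bed and about 1.5 mm off centre by my measurement.

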